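Load the workshop scale and hold its dial cover open at the mark

ROBOT

A 6-joint arm with a two-finger parallel gripper is mounted at the origin on the work surface. World frame = base frame: x ahead of the robot, y to its left, z up, the work surface at z = 0. Lengths are in mm, angles in rad, forces in N, time in s.
With the tool pointing down it reaches from about 350 to 875 mm from the base axis. Payload 4.2 kg.
Tool frame: the origin (TCP) lies midway between the tips of the shut fingers; the grasp point (between the pads) lies 19 mm behind it (arm.hold_point_z is the z of the grasp point in the tool frame, in mm); z points along the fingers, y is the direction in which the jaws open and shut (so a half turn about z gives the same grasp; the last joint's range is limited). The gripper opens to 85 mm and grips with 20 to 120 N. Pads are 22 mm wide; open, the fingers measure 114 mm over their backs; the gripper's body (76 mm by 85 mm) begins 54 mm behind the grasp point. The pads swing forward as they close: fully open they stand 13 mm farther back than shut.
Start: joints at [-0.853, 0.385, 0.008, 0, -1.194, -0.259], TCP at [276.807, -560.337, 231.312] pointing down, gripper open.
Joint ranges: [-3.14, 3.14], [-1.21, 2.06], [-1.07, 1.41], [-3.16, 2.05], [-2.99, -0.16], [-3.1, 3.1]. Speed limits (rad/s): [2.79, 2.79, 3.14, 3.14, 3.14, 3.14].

INTERFACE

Orientations are given as a unit quaternion [x, y, z, w].
In Python, from bench import sensors, optics, workorder, arm gives the robot as it stands. The module is installed in compiled form; this text tells all that it offers.
- The arm moves only by the tool servo_tool, never from a script. Its argument "deltas" is one flat list of numbers, 7 for each row, row after row: the turn, a rotation vector about the tool's x, y, z in rad, then the shift along the tool's x, y, z in m, then the finger opening in m, from 0 to 0.0854. A call has 1 to 20 rows; each row shifts and turns the commanded pose from where the row before left it, along the tool's axes as they then stand; what a row does not reach is not made up. A row lasts 1/12 s, in which the tool goes at most 41.7 mm and 7.16 degrees, less where a joint would pass 70% of its speed; a pose out of reach is approached as far as the arm can. A call is refused whole if a number of a shift passes 0.0417 or a number of a turn 0.125, either way. A call with a gripper value outside its range is refused whole. The fingers move at their own pace and stop on an object; the grip force is fixed at half the most. Time passes only in rows, so rows that do not move let the fingers close. It gives the time, the measured TCP pose, the force and the opening at its end, in the units of the state.
- sensors.read_state(): the state, without advancing time (a new reading comes with each control period).
- optics.get_image(name): name is "scene" or "side" or "wrist"; returns a dict with "img" (400x640x3 uint8, red, green, blue), "fov_y" (degrees; the focal length in pixels is half the picture's height over the tangent of half this angle, whatever the lens; pixels are square), "cx", "cy" (the principal point, pixels), "R" (3x3) and "t" (3): a world point X has camera coordinates R X + t. Camera axes: x right, y down, z forward; pixel columns grow to the right and rows downward; lengths in mm; the calibration is good to about 2 mm. A picture is of the moment at which its call begins. There is no depth.
- workorder.job_done(): hands the job in, once; it reports no verdict.
The state is a dict: "clock": time; "joints": joint angles; "joint_vel": joint speeds; "joint_efforts": joint torques, N m; "position": TCP position; "ee_rot": TCP orientation; "contact_force": force on the tool from outside, world axes, zero at the start; "wrist_torque": the same for the moment, N m; "gripper_width": finger opening in mm.
Only numpy, scipy, OpenCV 4.12 (cv2) and the standard library are available. Lean on these libraries where they do the work, as an engineer would, in place of code of your own. Each camera call takes 0.05 s, during which the arm holds its last target. There are 200 camera calls.

TASK

Check the workshop's spring scale: take the largest of the three knobbed steel check weights, set it down gently, upright and centred on the scale's round pan, and let go of it. Then pull the spring-return dial cover out by its upright tab until the cover's pointer lines up with the index ridge on the rail, so that the dial shows in the cover's window, and keep it there: the program finishes while the gripper is still holding the cover at the mark. Leave everything else where it stands.

Things in the scene. Friction and masses are not known exactly. Their poses are not given: they have to be found in the camera images.
- scale: Spring scale: grey housing fixed to the table, 200 x 300 x 55 mm (x, y, z). Origin: centre of its underside, on the table; x points from its front (robot's side) to its back, y left, z up. Pan on its +y half, centred at (0, 85) mm; dial and cover on its -y half. Two rails (190 x 8 mm, tops at z = 67 mm) at y = -110 and -40 mm guide the cover
- dial_center (a point): Centre of the scale's white dial, 34 mm across, on the housing top at (10, -75, 55) mm in the frame of scale; hidden by the cover plate when the cover is home
- pan_center (a point): Centre of the upper face of the scale's round steel pan (90 mm across, 5 mm thick, flat, no rim, with two thin circles engraved about its centre), 87 mm above the table when empty. The pan sinks straight down on its spring under load (about 700 N/m, about 6 mm under the large weight, stop at 12 mm)
- pan (a joint): How far the pan has sunk, m: 0 empty, to 0.012 at its stop
- cover (a joint): How far the dial cover is pulled out, m: 0 = home (the spring brings it back whenever it is free), growing as it slides towards the front of the scale (the -x direction of scale); 0.040 = pointer at the index ridge, window over the dial; stop at 0.070. Spring pull about 3 N at home and about 8 N at the mark (120 N/m)
- tab_top (a point): Top centre of the cover's upright steel tab, 14 mm thick (scale x) by 40 mm wide (scale y), 35 mm tall above the cover plate (160 x 60 x 4 mm aluminium, 42 mm square window at its far end). This point is 99 mm above the table, the plate's upper face 64 mm; at (-55, -75) mm in the frame of scale when home, moving with the cover. Can be pinched from above across its thickness
- cover_pointer (a point): Outer end of the small dark pointer bar on the cover, on the edge nearer the pan; moves with the cover; at (-30, -44) mm in the frame of scale when home
- cover_mark (a point): The place on the rail nearer the pan, beside a small dark raised index ridge across the rail, that the pointer must reach: at (-70, -44) mm in the frame of scale, 40 mm in front of the pointer's home
- weight_large: The largest check weight: steel cylinder 40 mm in diameter and 46 mm high, with a neck and a knob 22 mm in diameter on top (66 mm overall), about 0.5 kg. Origin: centre of its underside; z up. Stands on the table to the left or right of the scale; the three weights may be in each other's places
- weight_medium: Bystander: middle check weight of the same shape, 30 mm in diameter, 54 mm overall. Origin: centre of its underside
- weight_small: Bystander: smallest check weight of the same shape, 24 mm in diameter, 44 mm overall. Origin: centre of its underside
- oil_bottle: Bystander: amber oil bottle, 44 mm in diameter, 110 mm high, standing. Origin: centre of its underside
- wrench: Bystander: steel wrench 170 mm long, lying flat between the robot and the scale. Origin: under its middle
- screwdriver: Bystander: screwdriver 190 mm long, lying at the right of the table. Origin: under its middle
- stone: Bystander: green sharpening stone 150 x 30 x 20 mm, lying in front of the robot, to the right. Origin: centre of its underside
- bar_stub: Bystander: dark steel bar stub standing on end, 32 mm in diameter, 50 mm high, at the left of the table. Origin: centre of its underside
Not all that is in view belongs to the job. Leave any blue look-alike of the weight_large alone.

How it is judged (in metres and radians):
On the way, in this order (a step that is already met when the one before it is completed fails the run):
1. The large check weight stands upright, centred on the pan, released, carried by the pan alone, with the cover still home (horizontal distance between weight_large and pan_center below 0.01 m and angle between weight_large's own z axis and vertical below 0.08 rad and value of joint pan above 0.004 m and contact force between weight_large and pan between 3.5 and 7 N and linear speed of weight_large below 0.02 m/s and contact force between each of the arm, the fingers and weight_large below 0.1 N and contact force between each of the arm, the fingers and pan below 0.2 N and value of joint cover below 0.01 m), for 0.3 s.
2. The cover is held by the fingers at the mark with the weight still on the pan (horizontal distance between weight_large and pan_center below 0.01 m and angle between weight_large's own z axis and vertical below 0.08 rad and value of joint pan above 0.004 m and contact force between weight_large and pan between 3.5 and 7 N and linear speed of weight_large below 0.02 m/s and contact force between each of the arm, the fingers and weight_large below 0.1 N and contact force between each of the arm, the fingers and pan below 0.2 N and value of joint cover between 0.036 and 0.044 m and contact force between the fingers and cover above 1.5 N), for 0.5 s.
At the end, for the whole second after the job is handed in: The large check weight stands upright on the pan, at rest, within 10 mm of its centre, carried by the pan alone and not touched by the robot; the fingers still hold the cover still with its pointer within 4 mm of the mark; every bystander is within 30 mm of its starting place (all of step 2 and velocity of joint cover between -0.01 and 0.01 m/s and distance of each of weight_medium, weight_small, oil_bottle, wrench, screwdriver, stone, bar_stub from where it was at the start of the episode below 0.03 m); the arm keeps its last pose, push and grip.
It fails at once if the weight is dropped or pressed hard onto the pan (over 25 N) (contact force between weight_large and pan above 25 N).
It fails at once if a bystander is moved by more than 30 mm (distance of any of weight_medium, weight_small, oil_bottle, wrench, screwdriver, stone, bar_stub from where it was at the start of the episode above 0.03 m).
It also fails if it takes over 58 s, if anything falls off the work surface, if the arm or the gripper's body presses on something with over 40 N, if the wrist force passes 120 N, or if a joint passes its speed limit or range.

## Working session

There is one attempt and no reset: what is moved stays moved. The work goes in short steps, Python scripts to look and compute and a tool call to move; the robot and the scene stay as the last step left them, time stands still between calls to the robot, and variables do not carry over. Pictures are saved under pics/ and viewed, about 8 in all and at most 12, crops included, and the job is handed in when it is done.

Besides the shell and the picture viewer there is one more tool, called in YAML: its name, and indented under it one key for each argument. servo_tool: Moves the arm, as the interface text tells. Its arguments: {"type":"object","properties":{"deltas":{"type":"array","items":{"type":"number"}}},"required":["deltas"]}

```bash
mkdir -p pics; cat > h.py <<'E'
import numpy as np, cv2
from bench import sensors, optics, workorder, arm
def get(n,save=None):
    d=optics.get_image(n)
    if save: cv2.imwrite('pics/'+save,d['img'][:,:,::-1])
    return d
def ray(d,u,v):
    f=200/np.tan(np.radians(d['fov_y'])/2); R=np.array(d['R']);t=np.array(d['t'])
    return -R.T@t, R.T@np.array([(u-d['cx'])/f,(v-d['cy'])/f,1])
def onz(d,u,v,z):
    c,r=ray(d,u,v); return c+r*(z-c[2])/r[2]
def px(d,X):
    f=200/np.tan(np.radians(d['fov_y'])/2); p=np.array(d['R'])@np.array(X)+np.array(d['t'])
    return d['cx']+f*p[0]/p[2], d['cy']+f*p[1]/p[2]
E
python3 - <<'E'
from h import *
import pickle
D={}
for n in ('scene','side','wrist'):
    D[n]=get(n,n+'0.png'); d=D[n]; print(n,d['fov_y'],d['cx'],d['cy'],ray(d,320,200))
pickle.dump(D,open('D0.pkl','wb'))
print(sensors.read_state(),arm.hold_point_z)
E
```

```text
scene 53.43696792204404 315.8436758530933 203.57289212109293 (array([1327.75033039, -516.9387725 ,  879.52744597]), array([-0.65896962,  0.43947325, -0.61058381]))
side 48.50900910926407 321.19775967772847 201.61357781214576 (array([231.57870223, 995.61553665, 947.30602417]), array([ 0.19491568, -0.74883798, -0.6334588 ]))
wrist 63.975442662046575 311.52251556549226 201.45639393596966 (array([ 211.19921286, -591.92978402,  373.52529348]), array([ 0.24049881,  0.15012821, -0.9593453 ]))
{'clock': 0.15, 'joints': array([-8.53403161e-01,  3.85383853e-01,  6.92802359e-03, -3.12100488e-04,
       -1.19398319e+00, -2.58582089e-01]), 'joint_vel': array([-9.93135266e-05, -2.93167558e-03,  4.02085554e-03,  3.03621674e-03,
        1.42013118e-03,  8.49183719e-04]), 'joint_efforts': array([ 1.43583229e-04, -3.92678046e+01,  1.88581949e+01,  4.18858454e+00,
       -3.39623541e-03,  6.35297852e-06]), 'position': array([ 276.60320406, -559.97499869,  230.47183074]), 'ee_rot': array([-2.27342565e-01,  9.73814491e-01,  7.93485022e-04, -2.56963317e-04]), 'contact_force': array([-0.14980701,  0.20860566, -0.03864387]), 'wrist_torque': array([ 0.02345855, -0.03569742, -0.01877076]), 'gripper_width': 85.55032150018246} -18.700000000000003
```

View pics/scene0.png

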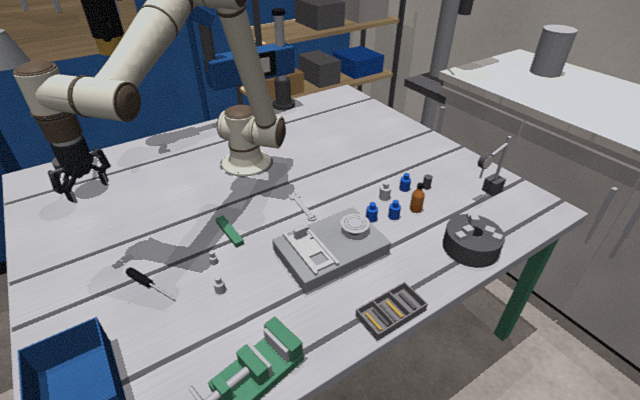

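View pics/side0.png

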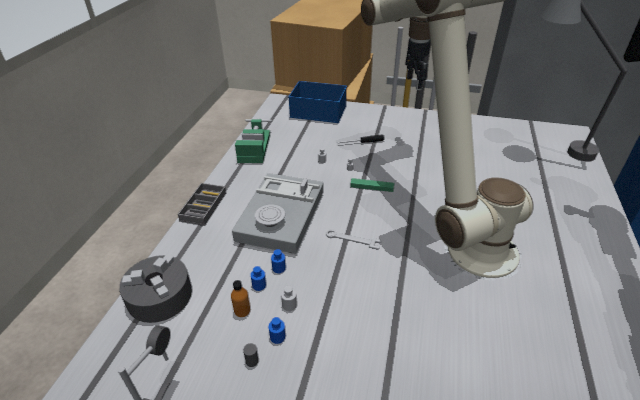

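The scene view shows the scale with its pan at about (354,222). The grey weight among the blue look-alikes is at about (385,191) in the scene view and (289,298) in the side view. The two smaller weights are at (213,257) and (219,285). I'll enlarge both crops to get precise pixels.

```bash
python3 - <<'E'
import cv2,numpy as np
a=cv2.imread('pics/scene0.png')[160:300,260:445]; b=cv2.imread('pics/side0.png')[165:350,225:335]
a=cv2.resize(a,None,fx=2.7,fy=2.7,interpolation=2*1); b=cv2.resize(b,None,fx=2.7,fy=2.7,interpolation=2)
o=np.zeros((500,799,3),np.uint8); o[:a.shape[0],:a.shape[1]]=a; o[:b.shape[0],500:500+b.shape[1]]=b
cv2.imwrite('pics/crop1.png',o)
E
```

```text
(no output)
```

View pics/crop1.png

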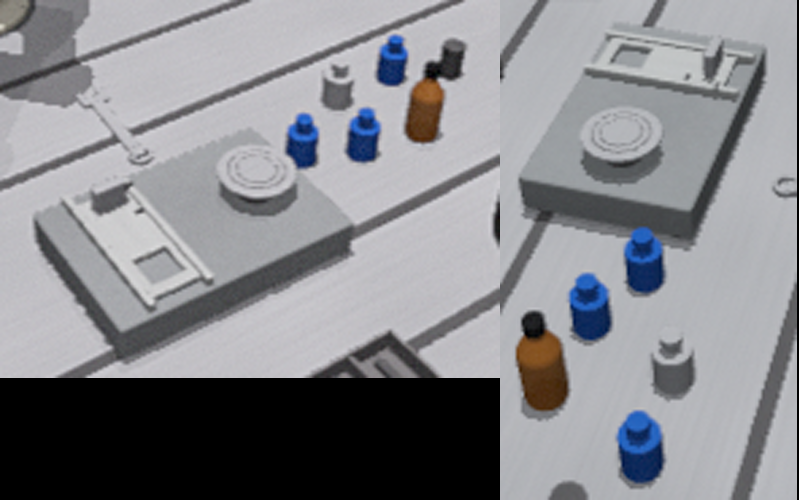

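```bash
python3 - <<'E'
from h import *
import pickle
D=pickle.load(open('D0.pkl','rb')); a,b=D['scene'],D['side']
A=lambda u,v:(260+u/2.7,160+v/2.7); B=lambda u,v:(225+(u-500)/2.7,165+v/2.7)
for n,p,q,z in [('pan',(257,170),(621,133),87),('knob',(338,66),(671,336),66),('tab',(111,185),(713,44),97),
 ('blue1',(303,119),(643,234),66),('blue2',(367,113),(587,280),66),('blue3',(395,41),(637,418),66),('bottle',(433,69),(534,319),110),('stub',(453,44),None,50)]:
    print(n,onz(a,*A(*p),z).round(1), onz(b,*B(*q),z).round(1) if q else '')
for n,p in [('c1',(37,220)),('c2',(252,130)),('c3',(352,226)),('c4',(120,335))]: print(n,onz(a,*A(*p),55).round(1))
for n,p in [('s1',(524,178)),('s2',(694,208)),('s3',(766,46)),('s0',(615,22))]: print(n,onz(b,*B(*p),55).round(1))
from scipy.spatial.transform import Rotation as R
print(R.from_quat(sensors.read_state()['ee_rot']).as_matrix().round(3))
E
```

```text
pan [626.2  80.   87. ] [624.4  76.7  87. ]
knob [500.5 310.9  66. ] [494.3 317.   66. ]
tab [567.8 -76.5  97. ] [566.1 -89.2  97. ]
blue1 [562.6 201.1  66. ] [561.  197.6  66. ]
blue2 [596.5 274.8  66. ] [594.9 269.6  66. ]
blue3 [498.1 413.7  66. ] [496.4 411.   66. ]
bottle [614.1 359.8 110. ] [607. 361. 110.]
stub [530.7 493.4  50. ] 
c1 [ 531.8 -152.    55. ]
c2 [535.1 144.5  55. ]
c3 [730.  134.3  55. ]
c4 [ 721.9 -161.2   55. ]
s1 [717.5 137.3  55. ]
s2 [524.6 139.1  55. ]
s3 [ 517.6 -153.7   55. ]
s0 [ 716.6 -159.4   55. ]
[[-0.897 -0.443 -0.001]
 [-0.443  0.897  0.001]
 [ 0.     0.002 -1.   ]]
```

servo_tool:
  deltas: [0, 0, -0.1236, 0, 0, 0, 0.085, 0, 0, -0.1236, 0, 0, 0, 0.085, 0, 0, -0.1236, 0, 0, 0, 0.085, 0, 0, -0.1236, 0, 0, 0, 0.085, 0, 0, -0.1236, 0, 0, 0, 0.085, 0, 0, -0.1236, 0, 0, 0, 0.085, 0, 0, -0.1236, 0, 0, 0, 0.085, 0, 0, -0.1236, 0, 0, 0, 0.085, 0, 0, -0.1236, 0, 0, 0, 0.085, 0, 0, 0, -0.038, -0.0096, 0, 0.085, 0, 0, 0, -0.038, -0.0096, 0, 0.085, 0, 0, 0, -0.038, -0.0096, 0, 0.085, 0, 0, 0, -0.038, -0.0096, 0, 0.085, 0, 0, 0, -0.038, -0.0096, 0, 0.085, 0, 0, 0, -0.038, -0.0096, 0, 0.085, 0, 0, 0, -0.038, -0.0096, 0, 0.085, 0, 0, 0, -0.038, -0.0096, 0, 0.085, 0, 0, 0, -0.038, -0.0096, 0, 0.085, 0, 0, 0, -0.038, -0.0096, 0, 0.085, 0, 0, 0, -0.038, -0.0096, 0, 0.085]

```text
clock: 1.82
position: [382.0, -140.5, 231.4]
ee_rot: [0.707, -0.707, 0.0, -0.0]
contact_force: [1.1, -0.5, -1.4]
gripper_width: 85.1
```

servo_tool:
  deltas: [0, 0, 0, -0.038, -0.0096, 0, 0.085, 0, 0, 0, -0.038, -0.0096, 0, 0.085, 0, 0, 0, -0.038, -0.0096, 0, 0.085, 0, 0, 0, -0.038, -0.0096, 0, 0.085, 0, 0, 0, -0.038, -0.0096, 0, 0.085, 0, 0, 0, -0.038, -0.0096, 0, 0.085, 0, 0, 0, -0.038, -0.0096, 0, 0.085, 0, 0, 0, -0.038, -0.0096, 0, 0.085, 0, 0, 0, -0.038, -0.0096, 0, 0.085, 0, 0, 0, -0.038, -0.0096, 0, 0.085, 0, 0, 0, -0.038, -0.0096, 0, 0.085, 0, 0, 0, -0.038, -0.0096, 0, 0.085, 0, 0, 0, 0, 0, 0, 0.085, 0, 0, 0, 0, 0, 0, 0.085, 0, 0, 0, 0, 0, 0, 0.085]

```text
clock: 3.07
position: [496.8, 313.5, 230.6]
ee_rot: [0.707, -0.707, -0.0, 0.001]
contact_force: [-0.2, -1.1, -0.6]
gripper_width: 84.9
```

```bash
python3 - <<'E'
from h import *
import pickle
d=get('wrist','w1.png'); pickle.dump(d,open('w1.pkl','wb'))
print(sensors.read_state()['position'], ray(d,320,200)); print(px(d,[497,314,66]))
E
```

```text
[496.88522136 312.96468858 231.00862635] (array([496.98917584, 241.23520025, 373.83239607]), array([-0.02790059,  0.2812076 , -0.95961732]))
(np.float64(311.0408957634691), np.float64(183.0334895804914))
```

View pics/w1.png

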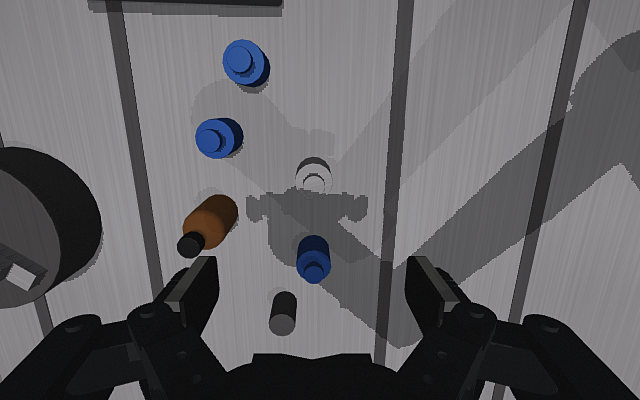

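The wrist view confirms it: the steel weight's knob is at (313,182), against a prediction of (311,183), and the blue look-alikes clear the jaws. I'll descend and grip.

servo_tool:
  deltas: [0, 0, 0, 0, 0.001, 0.022, 0.085, 0, 0, 0, 0, 0, 0.022, 0.085, 0, 0, 0, 0, 0, 0.022, 0.085, 0, 0, 0, 0, 0, 0.022, 0.085, 0, 0, 0, 0, 0, 0.022, 0.085, 0, 0, 0, 0, 0, 0.022, 0.085, 0, 0, 0, 0, 0, 0.022, 0.085, 0, 0, 0, 0, 0, 0.022, 0.085, 0, 0, 0, 0, 0, 0.022, 0.085, 0, 0, 0, 0, 0, 0.007, 0.085, 0, 0, 0, 0, 0, 0.007, 0.085, 0, 0, 0, 0, 0, 0.006, 0.085, 0, 0, 0, 0, 0, 0, 0.085]

```text
clock: 4.2
position: [496.3, 313.4, 13.3]
ee_rot: [-0.707, 0.707, 0.0, -0.0]
contact_force: [-0.5, 0.3, -1.1]
gripper_width: 85.0
```

servo_tool:
  deltas: [0, 0, 0, 0, 0, 0, 0.06, 0, 0, 0, 0, 0, 0, 0.055, 0, 0, 0, 0, 0, 0, 0.05, 0, 0, 0, 0, 0, 0, 0.045, 0, 0, 0, 0, 0, 0, 0.04, 0, 0, 0, 0, 0, 0, 0.035, 0, 0, 0, 0, 0, 0, 0.03, 0, 0, 0, 0, 0, 0, 0.03, 0, 0, 0, 0, 0, 0, 0.03, 0, 0, 0, 0, 0, 0, 0.03]

```text
clock: 5.03
position: [495.8, 313.8, 14.0]
ee_rot: [0.707, -0.707, -0.0, 0.0]
contact_force: [-4.1, 0.7, 5.8]
gripper_width: 37.7
```

servo_tool:
  deltas: [0, 0, 0, 0, 0, -0.004, 0.02, 0, 0, 0, 0, 0, -0.01, 0.02, 0, 0, 0, 0, 0, -0.02, 0.02, 0, 0, 0, 0, 0, -0.02, 0.02, 0, 0, 0, 0, 0, -0.02, 0.02, 0, 0, 0, 0, 0, -0.02, 0.02, 0, 0, 0, 0, 0, -0.02, 0.02, 0, 0, 0, 0, 0, -0.02, 0.02, 0, 0, 0, 0, 0, -0.02, 0.02, 0, 0, 0, 0, 0, -0.01, 0.02, 0, 0, 0, 0, 0, 0, 0.02, 0, 0, 0, 0, 0, 0, 0.02]

```text
clock: 6.03
position: [495.8, 313.5, 176.8]
ee_rot: [-0.707, 0.707, 0.0, -0.0]
contact_force: [0.0, -0.4, -5.2]
gripper_width: 37.8
```

```bash
python3 - <<'E'
from h import *
import pickle
d=get('wrist'); pickle.dump(d,open('w2.pkl','wb'));b=get('side'); a=get('scene')
print(sensors.read_state())
p=sensors.read_state()['position']; 
def crop(d,X,s=60):
    u,v=map(int,px(d,X)); print(u,v); return cv2.resize(d['img'][max(v-s,0):v+s,u-s:u+s,::-1],(360,360),interpolation=cv2.INTER_CUBIC)
o=np.hstack([crop(a,p),crop(b,p)]); cv2.imwrite('pics/hold.png',o)
E
```

```text
{'clock': 6.1833, 'joints': array([ 8.39359652e-01,  3.65842456e-01, -1.68998633e-01, -7.14652242e-04,
       -1.03981880e+00, -8.39005564e-01]), 'joint_vel': array([0.00046963, 0.00208201, 0.00775113, 0.00522799, 0.00059686,
       0.00025155]), 'joint_efforts': array([ 4.03119966e-04, -4.02853954e+01,  1.95247561e+01,  4.60698277e+00,
        8.30056553e-03, -3.99039521e-07]), 'position': array([495.35485534, 312.95391847, 175.3271922 ]), 'ee_rot': array([-7.07102252e-01,  7.07108605e-01,  2.03481970e-04, -1.94553222e-03]), 'contact_force': array([ 0.07261457, -0.12911319, -4.51211182]), 'wrist_torque': array([-0.01445334,  0.02212283,  0.03288717]), 'gripper_width': 37.37064527253152}
388 157
285 258
```

View pics/hold.png

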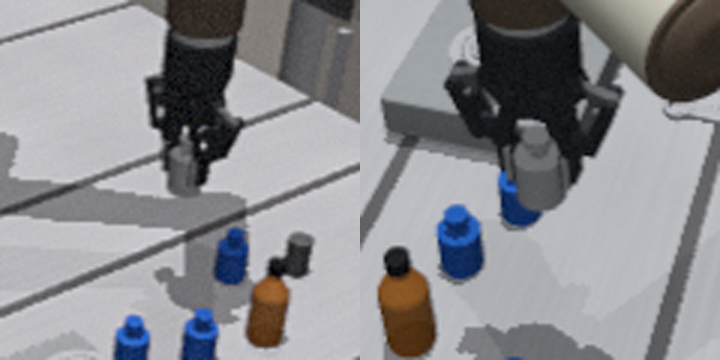

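```bash
python3 - <<'E'
from h import *
import pickle
D=pickle.load(open('D0.pkl','rb')); w=pickle.load(open('w2.pkl','rb'))
a,b=D['scene'],D['side']
for (u,v),(s,t) in [((390,142.3),(283.3,240.3))]:
    c1,r1=ray(a,u,v);c2,r2=ray(b,s,t)
    k=np.linalg.lstsq(np.c_[r1,-r2],c2-c1,rcond=None)[0]; print(c1+r1*k[0],c2+r2*k[1])
print('w1->knob at TCP now', px(w,[495.4,313,175.3+52]),px(w,[495.4,313,175.3]))
cv2.imwrite('pics/w2.png',w['img'][:,:,::-1])
E
```

```text
[497.30264096 311.09614627 233.12396539] [497.98506165 311.60149697 232.8945937 ]
w1->knob at TCP now (np.float64(312.72218932049356), np.float64(325.6345302010051)) (np.float64(312.22078923494325), np.float64(256.7875921955773))
```

View pics/w2.png

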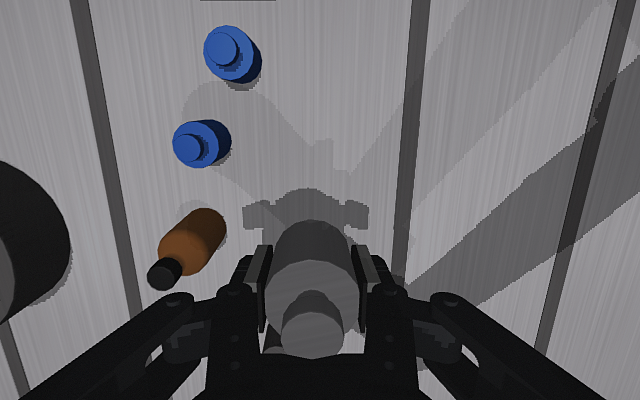

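The weight is held upright, with its knob at about (313,334), close to the prediction and between the pads. Next I'll go beside and above the pan for one close look.

servo_tool:
  deltas: [0, 0, 0, 0.015, -0.01, 0, 0.02, 0, 0, 0, 0.025, -0.02, 0, 0.02, 0, 0, 0, 0.03, -0.02, 0, 0.02, 0, 0, 0, 0.03, -0.02, 0, 0.02, 0, 0, 0, 0.03, -0.02, 0, 0.02, 0, 0, 0, 0.025, -0.02, 0, 0.02, 0, 0, 0, 0.02, -0.01, 0, 0.02, 0, 0, 0, 0.01, -0.01, 0, 0.02, 0, 0, 0, 0, 0, 0, 0.02, 0, 0, 0, 0, 0, 0, 0.02, 0, 0, 0, 0, 0, 0, 0.02]

```text
clock: 7.1
position: [625.7, 129.4, 176.4]
ee_rot: [0.707, -0.707, -0.001, 0.001]
contact_force: [-0.0, 0.6, -5.0]
gripper_width: 37.8
```

```bash
python3 - <<'E'
from h import *
import pickle
d=get('wrist','w3.png'); pickle.dump(d,open('w3.pkl','wb'))
p=sensors.read_state()['position'];print(p,sensors.read_state()['contact_force'], px(d,[625,78,87]))
E
```

```text
[625.65831188 129.72124927 176.68811462] [ 0.98968528 -0.63193306 -4.90312158] (np.float64(312.21463061679634), np.float64(136.44165306481037))
```

View pics/w3.png

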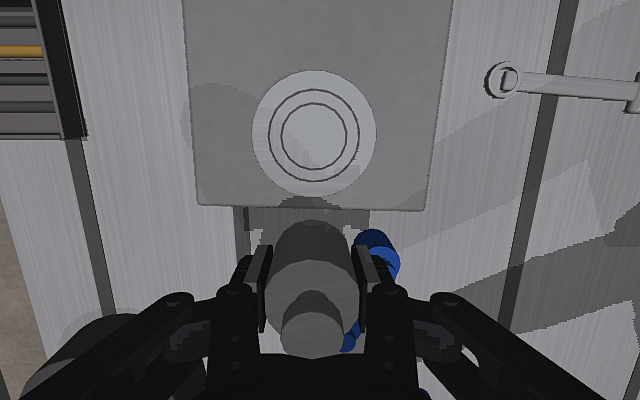

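```bash
python3 - <<'E'
from h import *
import pickle
d=pickle.load(open('w3.pkl','rb'))
g=cv2.cvtColor(d['img'],cv2.COLOR_RGB2GRAY)
print('pan',onz(d,314,133,87),'knob',onz(d,312.5,334.5,228.5))
# bottom rim -y extreme
for v in (218,220,222): print(onz(d,312,v,162.5))
m=(g[60:205,240:390]>np.percentile(g[60:205,240:390],60)).astype(np.uint8)
c=max(cv2.findContours(m,0,2)[0],key=cv2.contourArea); print(cv2.fitEllipse(cv2.convexHull(c)))
print(g[100,235:290:3],g[212:232,312])
# housing front edge corner px guesses -> yaw
print(onz(d,452,0,55),onz(d,425,211,55),onz(d,197,204,55),onz(d,182,0,55))
E
```

```text
pan [623.72892434  75.58756086  87.        ] knob [625.45731314 131.25033586 228.5       ]
[625.40454104 112.89954749 162.5       ]
[625.40429812 114.00408556 162.5       ]
[625.40405428 115.11282942 162.5       ]
((73.44573974609375, 75.12232971191406), (87.27420806884766, 88.68658447265625), 0.5738746523857117)
[111 111 110 110 112 112 112 112 111 158 154 153 154 154 154 155 113 116
 155] [82 83 83 82 82 83 83 70 52 55 55 55 55 56 47 47 46 48 47 48]
[523.37317796 -16.58704196  55.        ] [526.63655507 144.81434944  55.        ] [724.35976152 138.27493507  55.        ] [719.3523483  -16.51875792  55.        ]
```

The pan centre is at about (314,134), so the weight needs a shift of about -56 mm in y and -2 mm in x.

servo_tool:
  deltas: [0, 0, 0, 0.01, 0.002, 0, 0.02, 0, 0, 0, 0.018, 0, 0, 0.02, 0, 0, 0, 0.018, 0, 0, 0.02, 0, 0, 0, 0.01, 0, 0.01, 0.02, 0, 0, 0, 0, 0, 0.015, 0.02, 0, 0, 0, 0, 0, 0.015, 0.02, 0, 0, 0, 0, 0, 0.015, 0.02, 0, 0, 0, 0, 0, 0.008, 0.02, 0, 0, 0, 0, 0, 0.004, 0.02, 0, 0, 0, 0, 0, 0.002, 0.02, 0, 0, 0, 0, 0, 0.001, 0.02, 0, 0, 0, 0, 0, 0, 0.02, 0, 0, 0, 0, 0, 0, 0.02]

```text
clock: 8.23
position: [624.9, 73.1, 108.2]
ee_rot: [0.707, -0.707, 0.0, -0.001]
contact_force: [0.3, 0.7, -5.1]
gripper_width: 37.4
```

servo_tool:
  deltas: [0, 0, 0, 0, 0, 0.001, 0.02, 0, 0, 0, 0, 0, 0.001, 0.02, 0, 0, 0, 0, 0, 0.001, 0.02, 0, 0, 0, 0, 0, 0.001, 0.02, 0, 0, 0, 0, 0, 0.001, 0.02, 0, 0, 0, 0, 0, 0, 0.02, 0, 0, 0, 0, 0, 0, 0.02]

```text
clock: 8.82
position: [624.3, 72.8, 102.2]
ee_rot: [0.707, -0.707, -0.0, 0.0]
contact_force: [-1.1, -0.5, -5.3]
gripper_width: 37.3
```

servo_tool:
  deltas: [0, 0, 0, 0, 0, 0.001, 0.02, 0, 0, 0, 0, 0, 0.001, 0.02, 0, 0, 0, 0, 0, 0.001, 0.02, 0, 0, 0, 0, 0, 0, 0.02, 0, 0, 0, 0, 0, 0, 0.02]

```text
clock: 9.23
position: [624.5, 72.8, 99.5]
ee_rot: [0.707, -0.707, 0.0, -0.0]
contact_force: [-0.7, -0.2, -3.0]
gripper_width: 37.5
```

servo_tool:
  deltas: [0, 0, 0, 0, 0, 0.001, 0.02, 0, 0, 0, 0, 0, 0.001, 0.02, 0, 0, 0, 0, 0, 0, 0.02, 0, 0, 0, 0, 0, 0, 0.02]

```text
clock: 9.57
position: [624.5, 72.8, 97.5]
ee_rot: [0.707, -0.707, 0.0, -0.0]
contact_force: [-1.1, -0.4, -1.3]
gripper_width: 37.9
```

servo_tool:
  deltas: [0, 0, 0, 0, 0, 0.001, 0.02, 0, 0, 0, 0, 0, 0.001, 0.02, 0, 0, 0, 0, 0, 0, 0.02, 0, 0, 0, 0, 0, 0, 0.02]

```text
clock: 9.9
position: [624.5, 72.8, 95.5]
ee_rot: [0.707, -0.707, 0.0, -0.0]
contact_force: [-0.5, 0.9, -1.5]
gripper_width: 37.7
```

servo_tool:
  deltas: [0, 0, 0, 0, 0, 0.001, 0.02, 0, 0, 0, 0, 0, 0, 0.02, 0, 0, 0, 0, 0, 0, 0.036, 0, 0, 0, 0, 0, 0, 0.04, 0, 0, 0, 0, 0, 0, 0.045, 0, 0, 0, 0, 0, 0, 0.05, 0, 0, 0, 0, 0, 0, 0.06, 0, 0, 0, 0, 0, 0, 0.07, 0, 0, 0, 0, 0, 0, 0.075, 0, 0, 0, 0, 0, 0, 0.075, 0, 0, 0, 0, 0, 0, 0.075]

```text
clock: 10.82
position: [624.4, 72.8, 94.3]
ee_rot: [0.707, -0.707, 0.0, 0.0]
contact_force: [-0.5, 0.7, -0.7]
gripper_width: 75.0
```

servo_tool:
  deltas: [0, 0, 0, 0, 0, -0.005, 0.075, 0, 0, 0, 0, 0, -0.015, 0.075, 0, 0, 0, 0, 0, -0.025, 0.075, 0, 0, 0, 0, 0, -0.025, 0.075, 0, 0, 0, 0, 0, -0.025, 0.075, 0, 0, 0, 0, 0, -0.02, 0.075, 0, 0, 0, 0.02, 0, 0, 0.075, 0, 0, 0, 0.03, 0.008, 0, 0.075, 0, 0, 0, 0.03, 0.013, 0, 0.075, 0, 0, 0, 0.03, 0.015, 0, 0.075, 0, 0, 0, 0.025, 0.015, 0, 0.075, 0, 0, 0, 0.015, 0.008, 0, 0.075, 0, 0, 0, 0.005, 0, 0, 0.075, 0, 0, 0, 0, 0, 0, 0.075, 0, 0, 0, 0, 0, 0, 0.075]

```text
clock: 12.07
position: [566.1, -81.9, 209.6]
ee_rot: [0.707, -0.707, 0.0, -0.0]
contact_force: [0.5, -0.0, -0.2]
gripper_width: 74.9
```

```bash
python3 - <<'E'
from h import *
import pickle
d=get('wrist'); pickle.dump(d,open('w4.pkl','wb'));b=get('side'); a=get('scene')
p=sensors.read_state()['position'];print(p,px(d,[565.2,-82.3,99]))
def crop(d,X,s=50):
    u,v=map(int,px(d,X)); print(u,v); return cv2.resize(d['img'][v-s:v+s,u-s:u+s,::-1],(400,400),interpolation=cv2.INTER_CUBIC)
o=np.hstack([crop(a,[600,20,87]),crop(b,[600,20,87])]); w=cv2.resize(d['img'][:,:,::-1],(800,500)); 
cv2.imwrite('pics/w4.png',d['img'][:,:,::-1]); cv2.imwrite('pics/placed.png',o)
E
```

```text
[566.092155   -81.21217541 209.13150443] (np.float64(312.77302803471383), np.float64(196.90498204720936))
334 225
283 203
```

View pics/placed.png

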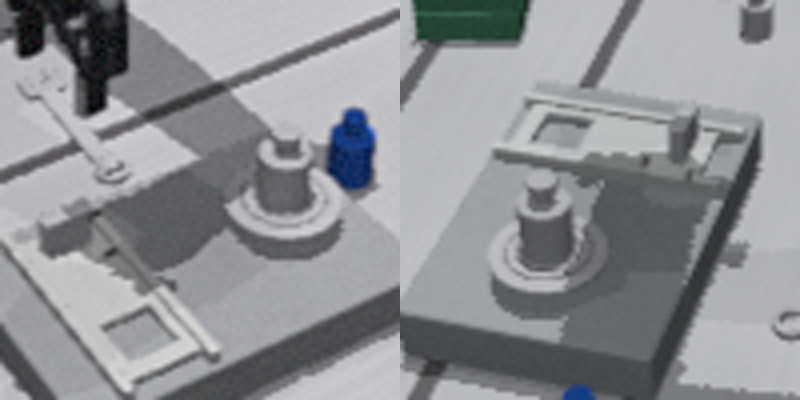

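View pics/w4.png

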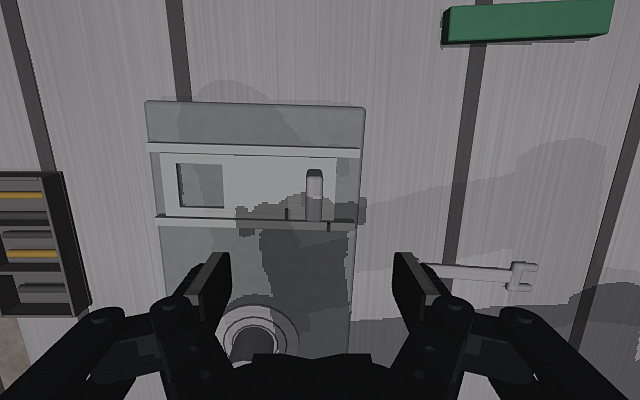

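The weight stands upright and centred inside the engraved circles, and the cover is home. The tab top is at about (314,196), as predicted (313,197). The pointer is at (287,214) and the ridge at (328,225). Now I'll pinch the tab.

servo_tool:
  deltas: [0, 0, 0.022, 0, 0.0015, 0.01, 0.06, 0, 0, 0, 0, 0, 0.02, 0.06, 0, 0, 0, 0, 0, 0.02, 0.06, 0, 0, 0, 0, 0, 0.02, 0.06, 0, 0, 0, 0, 0, 0.02, 0.06, 0, 0, 0, 0, 0, 0.02, 0.06, 0, 0, 0, 0, 0, 0.015, 0.06, 0, 0, 0, 0, 0, 0.008, 0.06, 0, 0, 0, 0, 0, 0.005, 0.06, 0, 0, 0, 0, 0, 0, 0.06, 0, 0, 0, 0, 0, 0, 0.06]

```text
clock: 13.13
position: [564.4, -82.0, 71.6]
ee_rot: [-0.7, 0.715, -0.0, 0.0]
contact_force: [0.3, -0.4, -0.1]
gripper_width: 60.1
```

servo_tool:
  deltas: [0, 0, 0, 0, 0, 0, 0.04, 0, 0, 0, 0, 0, 0, 0.03, 0, 0, 0, 0, 0, 0, 0.025, 0, 0, 0, 0, 0, 0, 0.02, 0, 0, 0, 0, 0, 0, 0.015, 0, 0, 0, 0, 0, 0, 0.005, 0, 0, 0, 0, 0, 0, 0, 0, 0, 0, 0, 0, 0, 0, 0, 0, 0, 0, 0, 0, 0, 0, 0, 0, 0, 0, 0, 0]

```text
clock: 13.97
position: [564.6, -82.2, 71.9]
ee_rot: [-0.699, 0.715, -0.001, 0.001]
contact_force: [0.7, 0.5, 4.1]
gripper_width: 13.1
```

servo_tool:
  deltas: [0, 0, 0, 0, 0.003, 0, 0, 0, 0, 0, 0, 0.004, 0, 0, 0, 0, 0, 0, 0.004, 0, 0, 0, 0, 0, 0, 0.004, 0, 0, 0, 0, 0, 0, 0.004, 0, 0, 0, 0, 0, 0, 0.004, 0, 0, 0, 0, 0, 0, 0.004, 0, 0, 0, 0, 0, 0, 0.004, 0, 0, 0, 0, 0, 0, 0.004, 0, 0, 0, 0, 0, 0, 0.003, 0, 0, 0, 0, 0, 0, 0.002, 0, 0, 0, 0, 0, 0, 0, 0, 0, 0, 0, 0, 0, 0, 0, 0, 0, 0, 0, 0, 0, 0]

```text
schema error: expected a multiple of 7 numbers
```

```bash
python3 - <<'E'
from h import *
import pickle
d=get('wrist','w5.png'); pickle.dump(d,open('w5.pkl','wb'));b=get('side'); a=get('scene'); pickle.dump((a,b),open('ab5.pkl','wb'))
s=sensors.read_state();print(s['position'],s['contact_force'],s['gripper_width'])
def crop(d,X,s=40):
    u,v=map(int,px(d,X)); print(u,v); return cv2.resize(d['img'][v-s:v+s,u-s:u+s,::-1],(400,400),interpolation=cv2.INTER_CUBIC)
o=np.hstack([crop(a,[580,-10,80]),crop(b,[580,-10,80])])
w=cv2.resize(d['img'][40:240,120:440,::-1],(320,200)); print(o.shape)
o=np.vstack([o,np.zeros((200,800,3),np.uint8)]); o[400:,:320]=w; cv2.imwrite('pics/final.png',o)
E
```

```text
[564.58737004 -82.24075044  71.89079755] [0.81919572 0.00751973 4.96812142] 12.988230620009867
322 226
292 200
(400, 800, 3)
```

View pics/final.png

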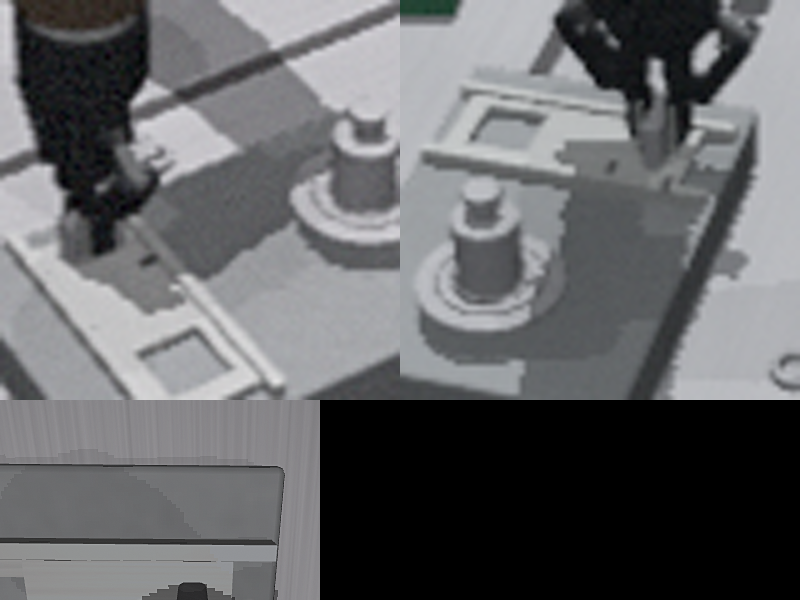

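The move was refused because I miscounted the numbers. The picture therefore shows the state before the pull: tab pinched, cover home, weight fine. I'll resend it.

servo_tool:
  deltas: [0, 0, 0, 0, 0.003, 0, 0, 0, 0, 0, 0, 0.004, 0, 0, 0, 0, 0, 0, 0.004, 0, 0, 0, 0, 0, 0, 0.004, 0, 0, 0, 0, 0, 0, 0.004, 0, 0, 0, 0, 0, 0, 0.004, 0, 0, 0, 0, 0, 0, 0.004, 0, 0, 0, 0, 0, 0, 0.004, 0, 0, 0, 0, 0, 0, 0.004, 0, 0, 0, 0, 0, 0, 0.003, 0, 0, 0, 0, 0, 0, 0.002, 0, 0, 0, 0, 0, 0, 0, 0, 0, 0, 0, 0, 0, 0, 0, 0, 0, 0, 0, 0, 0, 0, 0]

```text
clock: 15.28
position: [525.9, -81.1, 71.9]
ee_rot: [-0.7, 0.714, -0.002, 0.002]
contact_force: [7.0, -0.3, 1.6]
gripper_width: 12.7
```

```bash
python3 - <<'E'
from h import *
import pickle
d=get('wrist'); b=get('side'); a=get('scene'); pickle.dump((a,b,d),open('ab6.pkl','wb'))
s=sensors.read_state();print(s['position'],s['contact_force'],s['gripper_width'])
def crop(d,X,s=30):
    u,v=map(int,px(d,X)); print(u,v); return cv2.resize(d['img'][v-s:v+s,u-s:u+s,::-1],(400,400),interpolation=cv2.INTER_CUBIC)
o=np.hstack([crop(a,[575,-40,65]),crop(b,[575,-40,65])])
w=d['img'][60:260,0:640,::-1]
o=np.vstack([o,np.zeros((200,800,3),np.uint8)]); o[400:,:640]=w; cv2.imwrite('pics/final2.png',o)
E
```

```text
[526.01011866 -81.11575748  71.8837489 ] [ 6.94785485 -0.86706422  2.4186535 ] 12.708338476692296
312 233
297 198
```

View pics/final2.png

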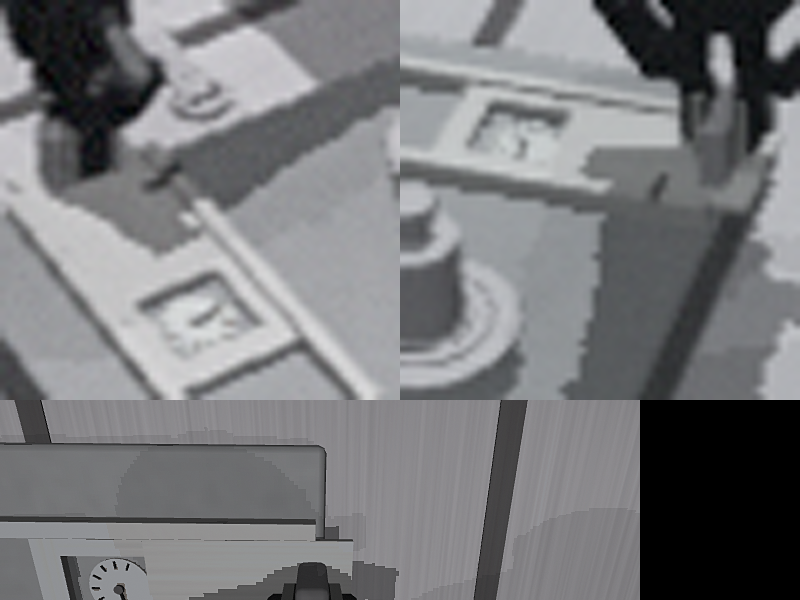

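The side view shows pointer and ridge as one line at about (658,185), and the dial shows in the window. By TCP travel the cover is at about 38.6 mm because the arm lags under the spring. I'll nudge 1.2 mm and check once more.

servo_tool:
  deltas: [0, 0, 0, 0, 0.0006, 0, 0, 0, 0, 0, 0, 0.0006, 0, 0, 0, 0, 0, 0, 0, 0, 0, 0, 0, 0, 0, 0, 0, 0, 0, 0, 0, 0, 0, 0, 0, 0, 0, 0, 0, 0, 0, 0, 0, 0, 0, 0, 0, 0, 0, 0, 0, 0, 0, 0, 0, 0, 0, 0, 0, 0, 0, 0, 0]

```text
clock: 16.18
position: [525.0, -81.1, 71.9]
ee_rot: [-0.7, 0.714, -0.002, 0.002]
contact_force: [7.9, -2.0, 0.6]
gripper_width: 13.2
```

```bash
python3 - <<'E'
from h import *
d=get('wrist'); b=get('side'); a=get('scene')
s=sensors.read_state();print(s['clock'],s['position'],s['contact_force'],s['gripper_width'])
def crop(d,X,s,n=400):
    u,v=map(int,px(d,X)); print(u,v); v=min(v,399-s); return cv2.resize(d['img'][v-s:v+s,u-s:u+s,::-1],(n,n),interpolation=cv2.INTER_CUBIC)
o=np.hstack([crop(b,[555,-50,65],20),crop(d,[552,-52,66],60)])
p=np.hstack([crop(a,[625,77,110],30,200),crop(b,[625,77,110],30,200),crop(a,[632,-83,60],25,200),crop(b,[632,-83,60],25,200)])
cv2.imwrite('pics/final3.png',np.vstack([o,p]))
E
```

```text
16.3333 [524.98122563 -81.10016393  71.88650357] [ 7.69024623 -0.56931363  1.62179636] 12.709707823209209
304 197
262 303
354 217
268 208
311 251
284 188
```

View pics/final3.png

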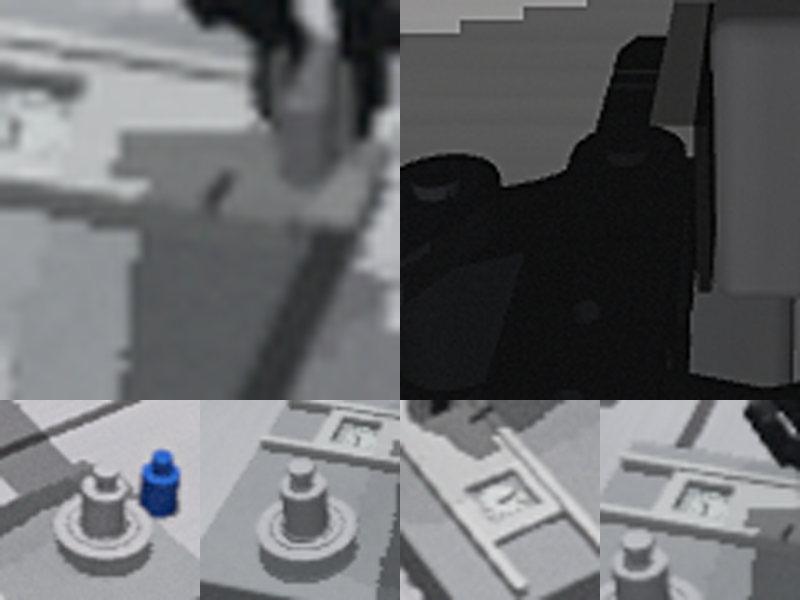

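The pointer and ridge form one line at (218,190), the dial is in the window, and the weight is upright and centred. I'll hand in the job.

```bash
python3 -c "
from h import *
print(workorder.job_done())"
```

```text
the job is handed in; nothing more can be done
None
```

I set the large check weight down on the scale's pan and let go of it. I then pulled the dial cover out by its tab, and handed the job in at about 16.3 s with the gripper still holding the cover at the mark. The hand-in gave no verdict.

- **Weight:** the last pictures show it upright, inside the pan's engraved circles and clear of the robot. I did not remeasure its offset from the pan centre after release. At placing I estimated it within 1–2 mm.
- **Cover:** by gripper travel it is out 39.6 mm. Pointer and index ridge form one line in the side view, and the dial shows in the window. The pull of about 7.7 N agrees with the spring's expected 8 N or so at the mark. The wrist view was no use for this last check because the fingers hid the pointer.
- **Bystanders:** I saw no contact with any of them, but did not measure their positions again.
- **Errors and disagreements:**
  - One move call was refused because I miscounted the numbers, so nothing moved and I resent it.
  - Cast onto one height, the scene and side views differed by about 3 mm for the pan, 9 mm for the weight and 13 mm for the tab. I settled these with close wrist views.
  - The gripper read 37.7 mm on the 40 mm weight and about 13 mm on the 14 mm tab.

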